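# Dispense one bottle cap and push it into the empty side tray

## Task

Press the plunger of the cap dispenser once, all the way down, and let it come back up so that a single cap is pushed out onto the deck. Then push that cap sideways along the deck with the fingertips until it drops flat into the empty side tray; the other side tray already holds a cap, which must be left alone. Only push, never pick the cap up, dispense no second cap, and do not disturb the vials and other things on the bench.

Things in the scene. Friction and masses are not known exactly. Their poses are not given: they have to be found in the camera images.
- dispenser: White cap dispenser, fixed. Origin on the bench under the magazine; caps come out towards its own -x. Faces away from the robot. Base x -92 to 80, y +-60 mm, its top (the deck) 20 mm high, with a 5 mm lip along the front edge, open to the trays at the sides. Magazine: clear square tube, 43 mm across, 66 mm high, at the origin, 3 caps. Tower with the plunger: x 32 to 78, y +-30 mm, 102 mm high.
- deck (a point): Point on the deck surface (20 mm above the bench) where the ejected cap's centre comes to lie, within about 10 mm: 56 mm in front of the magazine's centre, midway between the trays. Same axes as the dispenser.
- magazine (a point): Point at the magazine's centre on its floor (20 mm above the bench), under the stack of caps. Same axes as the dispenser.
- plunger_top (a point): Centre of the upper face of the plunger's round grey button, 36 mm across, 140 mm above the bench when up; it moves with the plunger. On the tower, 55 mm behind the magazine's centre.
- plunger (a joint): Travel of the plunger in m: 0 up, 0.028 fully down (straight down). A spring (about 2.4 N at the top, 7 N at the bottom, then a hard stop) returns it. Inside, a slide pushes the lowest cap forward twice as far as the plunger goes; as the plunger comes back up, the next cap falls into its place.
- cap1: The lowest cap in the magazine, which one press ejects. White ribbed screw cap, a solid disc 32 mm in diameter and 14 mm high, 11 to 18 g. Origin at the centre of its underside, z up.
- cap2: The next cap above cap1 in the magazine, of the same shape. It must stay in the magazine.
- tray_a: The EMPTY side tray, fixed, touching the left or the right side of the deck (it varies). Grey plate 62 mm (x) by 60 mm (y), rim 19.5 mm above the bench (0.5 mm below the deck), with a square recess 50 x 50 mm, 5 mm deep. Origin on the bench under its centre, 90 mm sideways from point deck; same axes as the dispenser.
- tray_a_floor (a point): Centre of the floor of the empty tray's recess, 14.5 mm above the bench.
- tray_b: The other side tray, the same as tray_a, at the opposite side of the deck; cap_old lies in it.
- cap_old: The cap, of the same shape as cap1, that already lies in tray_b's recess. Leave it alone.
- vial_tall: Closed amber vial, 34 mm in diameter, 62 mm high, standing beside the tower on the dispenser's +y side, behind the tray. Origin at the centre of its underside. Bystander.
- vial_short: Closed amber vial, 34 mm in diameter, 45 mm high, standing beside the tower on the dispenser's -y side, behind the tray. Origin at the centre of its underside. Bystander.
- marker: Black marker pen, 125 x 12 x 12 mm, lying on the bench in front of the deck. Origin under its centre, x along it. Bystander.
- well_plate: White well plate, 85 x 127 x 14 mm, flat on the bench to the left. Origin under its centre. Bystander.
- beaker: Empty glass beaker, 68 mm in diameter, 90 mm high, to the right. Origin under its centre. Bystander.
- tip_box: Box of pipette tips, 85 x 120 x 61 mm, to the right. Origin under its centre. Bystander.
Mind the look-alikes: they are no part of the job. Leave any orange or red look-alike of the tray_a alone.

How it is judged (in metres and radians):
On the way, in this order (a step that is already met when the one before it is completed fails the run):
1. the plunger is pressed all the way down (value of joint plunger above 0.024 m), for 0.05 s.
2. the plunger is back up and one cap lies on the deck in front of the magazine (value of joint plunger below 0.004 m and x of cap1 in the frame of dispenser below -0.044 m and y of cap1 in the frame of dispenser between -0.03 and 0.03 m and z of cap1 in the frame of dispenser between 0.017 and 0.024 m), for 0.2 s.
At the end, for the whole second after the job is handed in: The ejected cap lies flat and still on the empty tray's recess floor (within 17 mm of its centre, 2 mm of the floor), the plunger is up (4 mm), the next cap is within 8 mm of the magazine's centre, and the old cap is within 12 mm of where it was (horizontal distance between cap1 and tray_a_floor below 0.017 m and z of cap1 in the frame of tray_a_floor between -0.003 and 0.002 m and angle between cap1's own z axis and vertical below 0.1 rad and linear speed of cap1 below 0.02 m/s and value of joint plunger below 0.004 m and horizontal distance between cap2 and magazine below 0.008 m and horizontal distance between cap_old and tray_b below 0.017 m and distance of cap_old from where it was at the start of the episode below 0.012 m); the robot touches nothing.
It fails at once if a second cap is dispensed (the next cap comes more than 15 mm forward) (x of cap2 in the frame of dispenser below -0.015 m).
It fails at once if the cap is lifted more than 12 mm off the deck (z of cap1 in the frame of dispenser above 0.032 m).
It fails at once if the cap turns over (tilts more than 60 degrees) (angle between cap1's own z axis and vertical above 1.05 rad).
It fails at once if the cap in the other tray is moved by more than 12 mm (distance of cap_old from where it was at the start of the episode above 0.012 m).
It fails at once if a vial, the marker, the well plate, the beaker or the tip box is moved by more than 20 mm (distance of any of vial_tall, vial_short, marker, well_plate, beaker, tip_box from where it was at the start of the episode above 0.02 m).
It also fails if it takes over 42 s, if anything falls off the work surface, if the arm or the gripper's body presses on something with over 40 N, if the wrist force passes 120 N, or if a joint passes its speed limit or range.

## Robot

A 7-joint arm with a two-finger parallel gripper is mounted at the origin on the work surface. World frame = base frame: x ahead of the robot, y to its left, z up, the work surface at z = 0. Lengths are in m, angles in degrees, forces in N, time in s.
With the tool pointing down it reaches from about 0.425 to 0.875 m from the base axis. Payload 4.7 kg.
Tool frame: the origin (TCP) lies between the finger pads; the fingertips stand 8 mm ahead of it and the grasp point (between the pads) lies 11 mm behind it; x points along the fingers, z is the direction in which the jaws open and shut, and the axes are right-handed (so a half turn about x gives the same grasp; the last joint's range is limited). The gripper opens to 87 mm and grips with 3 to 60 N. Pads are 19 mm wide; open, the fingers measure 117 mm over their backs; the gripper's body (75 mm by 190 mm) begins 51 mm behind the grasp point.
Start: joints at [72.027, 18.392, -4.016, 83.108, 1.295, 78.541, -3.26], TCP at [0.209, -0.615, 0.231] pointing down, gripper open.
Joint ranges: [-163.93, 163.93], [-17.29, 119.83], [-79.2, 71.16], [3.27, 140.29], [-89.18, 269.18], [5.43, 117.66], [-154.24, 154.24]. Speed limits (degrees/s): [147.25, 147.25, 180, 180, 180, 180, 180].

## Interface

Orientations are given as [roll, pitch, yaw] about the fixed x, y, z axes, in that order (R = Rz(yaw) Ry(pitch) Rx(roll)).
In Python, from cell import telemetry, vision, sign_off gives the robot as it stands. The module is installed in compiled form; this text tells all that it offers.
- The arm moves only by the tool drive_tool, never from a script. Its arguments are lists of equal length, an entry for each row: "offset": the shift along the tool's x, y, z in m, a list of three; "angular": the turn, a rotation vector about the tool's x, y, z in rad, a list of three. A call has 1 to 10 rows; each row is the pose to reach, as a shift and turn from the pose measured when the call began, along the tool's axes at that moment; what a row does not reach only later rows make up. A row lasts 1/8 s, in which the tool goes at most 62.5 mm and 10.7 degrees, less where a joint would pass 70% of its speed; a pose out of reach is approached as far as the arm can. A call with a gripper value outside its range is refused whole. "fingers" is the closure, from -1 (fully open) to 1 (shut), set as the call begins (left out, the last holds). The fingers move at their own pace and stop on an object; "squeeze" is the grip in N (left out, the last holds). Time passes only in rows, so rows that repeat a pose let the fingers close. It gives the time, the measured TCP pose, the force and the opening at its end, in the units of the state.
- telemetry.get_obs(): the state, without advancing time (a new reading comes with each control period).
- vision.read_camera(name): name is "scene" or "top" or "wrist"; returns a dict with "pixels" (480x640x3 uint8, red, green, blue), "intrinsics" (3x3 intrinsics, pixels), "world_from_camera" (4x4, takes a point from camera to world coordinates); the wrist camera has in their place "T_tool_cam" (4x4, takes a point from camera to tool coordinates, whose origin is the TCP and whose axes are the tool frame's). Camera axes: x right, y up, looking along -z (the intrinsics and any distortion apply to the point x, -y, -z); pixel columns grow to the right and rows downward; lengths in m; the calibration is good to about 2 mm. A picture is of the moment at which its call begins: read the wrist's pose just before it. There is no depth.
- sign_off(): hands the job in, once; it reports no verdict.
The state is a dict: "time_s": time; "qpos": joint angles; "joint_velocities": joint speeds; "effort": joint torques, N m; "tool_pos": TCP position; "tool_rot": TCP orientation; "force": force on the tool from outside, world axes, zero at the start; "wrist_torque": the same for the moment, N m; "grip_width": finger opening in m.
Only numpy, scipy, OpenCV 4.12 (cv2) and the standard library are available. Lean on these libraries where they do the work, as an engineer would, in place of code of your own. Each camera call takes 0.05 s, during which the arm holds its last target.

## Working session

There is one attempt and no reset: what is moved stays moved. The work goes in short steps, Python scripts to look and compute and a tool call to move; the robot and the scene stay as the last step left them, time stands still between calls to the robot, and variables do not carry over. Pictures are saved under pics/ and viewed, and the job is handed in when it is done.

Besides the shell and the picture viewer there is one more tool, called after ">>>" by a JSON object that holds its "method" and its "body". drive_tool: Moves the arm, as the interface text tells. Its arguments: {"type":"object","properties":{"offset":{"type":"array"},"angular":{"type":"array"},"fingers":{"type":"number"},"squeeze":{"type":"number"}},"required":["offset","angular"]}

```bash
mkdir -p pics
cat > h.py <<'E'
import numpy as np,cv2,pickle
from cell import telemetry,vision
from scipy.spatial.transform import Rotation as R
def grab(n,tag):
    o=telemetry.get_obs(); d=vision.read_camera(n); d['obs']=o
    cv2.imwrite(f'pics/{tag}.png',d['pixels'][:,:,::-1]); pickle.dump(d,open(f'pics/{tag}.pkl','wb')); return d
def load(tag): return pickle.load(open(f'pics/{tag}.pkl','rb'))
def T(d):
    if 'world_from_camera' in d: return np.array(d['world_from_camera'])
    M=np.eye(4);o=d['obs'];M[:3,:3]=R.from_euler('xyz',o['tool_rot'],degrees=True).as_matrix();M[:3,3]=o['tool_pos'];return M@np.array(d['T_tool_cam'])
def ray(d,u,v):
    M=T(d);K=np.array(d['intrinsics']);p=np.linalg.inv(K)@[u,v,1];c=M[:3,:3]@[p[0],-p[1],-p[2]];return M[:3,3],c
def onz(d,u,v,z):
    o,c=ray(d,u,v);return o+c*(z-o[2])/c[2]
def proj(d,P):
    M=T(d);p=M[:3,:3].T@(np.array(P)-M[:3,3]);q=np.array(d['intrinsics'])@[p[0],-p[1],-p[2]];return q[:2]/q[2]
E
python3 - <<'E'
from h import *
for n in('scene','top','wrist'):
    d=grab(n,n+'0');print(n,d.keys(),d['intrinsics'],T(d).round(3))
print(telemetry.get_obs())
E
```

```text
scene dict_keys(['pixels', 'intrinsics', 'world_from_camera', 'obs']) [[605.86335719   0.         319.82327832]
 [  0.         605.86335719 245.98603634]
 [  0.           0.           1.        ]] [[ 2.760e-01 -5.520e-01  7.870e-01  1.522e+00]
 [ 9.610e-01  1.600e-01 -2.260e-01 -2.850e-01]
 [-1.000e-03  8.190e-01  5.740e-01  8.280e-01]
 [ 0.000e+00  0.000e+00  0.000e+00  1.000e+00]]
top dict_keys(['pixels', 'intrinsics', 'world_from_camera', 'obs']) [[603.32227853   0.         324.37914409]
 [  0.         603.32227853 242.26042949]
 [  0.           0.           1.        ]] [[-0.023  0.989 -0.149  0.359]
 [-1.    -0.023 -0.002  0.008]
 [-0.005  0.148  0.989  1.295]
 [ 0.     0.     0.     1.   ]]
wrist dict_keys(['pixels', 'intrinsics', 'T_tool_cam', 'obs']) [[354.11718963   0.         322.11400765]
 [  0.         354.11718963 240.65600415]
 [  0.           0.           1.        ]] [[ 0.322  0.915  0.244  0.275]
 [-0.947  0.311  0.082 -0.593]
 [-0.001 -0.257  0.966  0.384]
 [ 0.     0.     0.     1.   ]]
{'time_s': 0.15, 'qpos': array([72.02713617, 18.42942864, -4.0155543 , 83.15757802,  1.29481032,
       78.54120785, -3.26054696]), 'joint_velocities': array([ 0.09539705, -0.13674981,  0.05941074, -0.20783475,  0.00106971,
        0.07304003, -0.00224415]), 'effort': array([-3.69085899e-05, -4.91793644e+01, -4.04555351e-01, -3.12881398e+01,
       -6.39178860e-02,  4.03457182e-02,  8.86568250e-05]), 'tool_pos': array([ 0.20909471, -0.61502958,  0.22972245]), 'tool_rot': array([-176.67357247,   89.91685026,  112.10809362]), 'force': array([-0.82893227, -0.87514248,  0.55342352]), 'wrist_torque': array([0.00149112, 0.03595316, 0.03966111]), 'grip_width': 0.0872330602848121}
```

View pics/scene0.png

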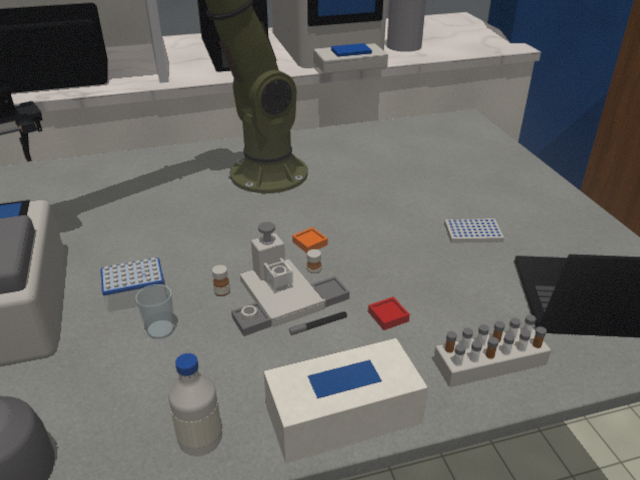

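View pics/top0.png

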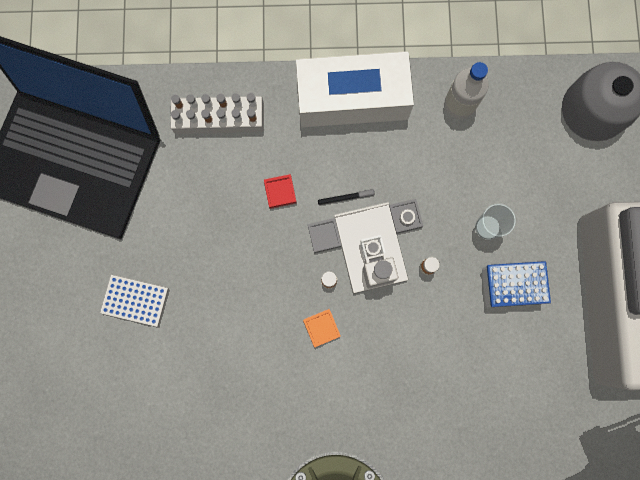

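Top view: dispenser base around (371,248), grey button at (381,270). The candidates for the empty tray are the grey tray on the left at (324,236), the grey tray on the right at (408,217) that holds a cap, and the orange (322,328) and red (280,191) look-alikes. I choose (324,236) and check it in a close crop.

Run:
```python
from h import *
d=load('top0');im=d['pixels'][:,:,::-1]
c=im[180:310,295:455];cv2.imwrite('pics/crop_top0.png',cv2.resize(c,None,fx=5,fy=4.6 and 5,interpolation=cv2.INTER_CUBIC)[:600])
d=load('scene0');im=d['pixels'][:,:,::-1]
c=im[215:345,200:360];cv2.imwrite('pics/crop_sc0.png',cv2.resize(c,None,fx=5,fy=5,interpolation=cv2.INTER_CUBIC)[:600])
```

```text
(no output)
```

View pics/crop_top0.png

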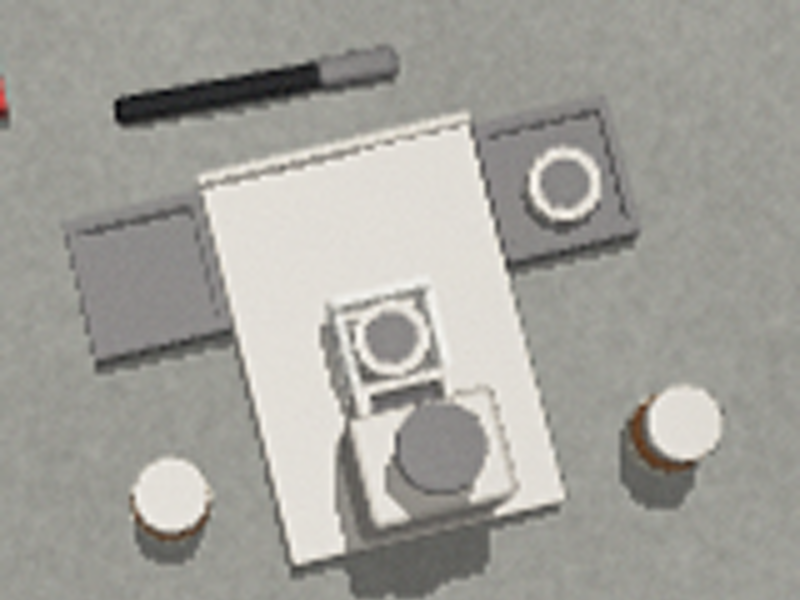

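View pics/crop_sc0.png

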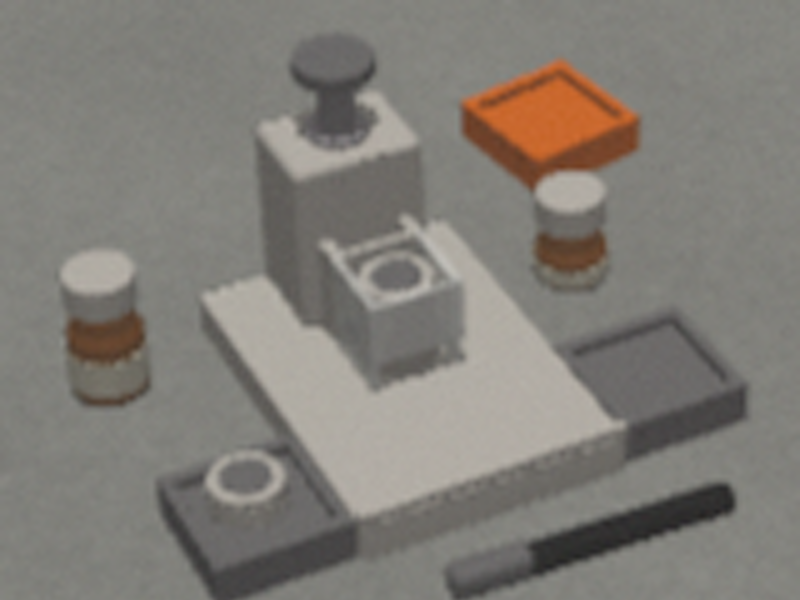

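The crop confirms it: the left tray (324,236) is empty and grey, touching the deck, and the right tray holds the cap. Now the corners and the button.

Run:
```python
from h import *
d=load('top0');s=load('scene0')
P=lambda u,v,z:onz(d,295+u/5,180+v/5,z)
S=lambda u,v,z:onz(s,200+u/5,215+v/5,z)
bl=P(293,566,.02);br=P(563,500,.02);fl=P(198,182,.025);fr=P(468,114,.025)
print('top',bl,br,fl,fr)
print('len',[np.linalg.norm((a-b)[:2]) for a,b in((bl,br),(fl,fr),(bl,fl),(br,fr))])
ax=((bl-fl)+(br-fr))[:2];yaw=np.arctan2(ax[1],ax[0]);ay=((br-bl)+(fr-fl))[:2];yaw2=np.arctan2(ay[1],ay[0])-np.pi/2
print('yaw',np.degrees([yaw,yaw2]))
y=np.arctan2(np.sin(yaw)+np.sin(yaw2),np.cos(yaw)+np.cos(yaw2))
X=np.array([np.cos(y),np.sin(y)]);Y=np.array([-X[1],X[0]])
c=(bl+br+fl+fr)[:2]/4; O=c+6e-3*X
print('origin',O,'button pred',O+.055*X,'button meas',P(443,448,.14)[:2],'scene',S(334,62,.14)[:2])
print('scene corners: fr lip',S(625,425,.025),'fl lip',S(362,522,.025),'expected',O-.092*X-.06*Y,O-.092*X+.06*Y)
t=O-.056*X-.09*Y
print('deck',O-.056*X,'tray_a pred',t)
cs=[P(66,228,.0195),P(97,360,.0195),P(228,330,.0195)];print('tray corners',cs,'exp',[t-.031*X-.03*Y,t+.031*X-.03*Y,t+.031*X+.03*Y])
print('capold',P(564,184,.0285)[:2],O-.056*X+.09*Y)
print('vials short',P(171,494,.045)[:2],'tall',P(684,424,.062)[:2], 'in disp', [( (v-O)@X,(v-O)@Y) for v in (P(171,494,.045)[:2],P(684,424,.062)[:2])])
print('marker',P(118,108,.012)[:2],P(398,60,.012)[:2])
```

```text
top [ 0.44075581 -0.04887755  0.02      ] [ 0.46595775 -0.16386845  0.02      ] [ 0.60554605 -0.01294144  0.025     ] [ 0.63248442 -0.12964177  0.025     ]
len [np.float64(0.11772019055647047), np.float64(0.11976912624553092), np.float64(0.16866306362913622), np.float64(0.17000763507426178)]
yaw [-168.04315685 -167.3173133 ]
origin [ 0.53032418 -0.09011251] button pred [ 0.47659071 -0.10184771] button meas [ 0.47700251 -0.10248331] scene [ 0.48396734 -0.10090868]
scene corners: fr lip [ 0.6093135  -0.01189641  0.025     ] fl lip [ 0.63716586 -0.12810085  0.025     ] expected [ 0.60740356 -0.01186438] [ 0.63300765 -0.12910102]
deck [ 0.58503461 -0.07816393] tray_a pred [0.56583154 0.00976355]
tray corners [array([0.58788081, 0.0441233 , 0.0195    ]), array([0.53041704, 0.03199205, 0.0195    ]), array([ 0.54201161, -0.02419699,  0.0195    ])] exp [array([0.58971665, 0.0456871 ]), array([0.52914439, 0.03245832]), array([ 0.54194643, -0.02616   ])]
capold [ 0.60025253 -0.16901881] [ 0.60423768 -0.16609141]
vials short [0.47017054 0.00195543] tall [ 0.49251327 -0.20918235] in disp [(np.float64(0.039124121109062174), np.float64(-0.10278262088832464)), (np.float64(0.06234582673558892), np.float64(0.10826029594445613))]
marker [0.64160332 0.02074511] [ 0.65999954 -0.10154427]
```

```bash
cat >> h.py <<'E'
YAW=np.radians(-167.7);O=np.array([.5307,-.0900])
DX=np.array([np.cos(YAW),np.sin(YAW)]);DY=np.array([-DX[1],DX[0]])
def w(x,y,z): return np.r_[O+x*DX+y*DY,z]
def inD(p): p=np.array(p)[:2]-O; return p@DX,p@DY
# wanted tool rotation: x down, z along -+DY
def plan(target,flip=1):
    o=telemetry.get_obs();Rm=R.from_euler('xyz',o['tool_rot'],degrees=True).as_matrix()
    z=np.r_[DY*flip,0];x=np.array([0,0,-1.]);G=np.c_[x,np.cross(z,x),z]
    off=Rm.T@(np.array(target)-o['tool_pos']);rv=R.from_matrix(Rm.T@G).as_rotvec()
    print('tcp',o['tool_pos'].round(4),'D',np.round(inD(o['tool_pos']),4),'F',o['force'].round(1),'q',o['qpos'].round(1),'t',o['time_s'],'\noff',off.round(4),'rv',rv.round(4),'axes',Rm.round(3).tolist())
E
python3 - <<'E'
from h import *
print(w(.055,0,.2))
plan(w(.055,0,.19),1);plan(w(.055,0,.19),-1)
E
```

```text
[ 0.47696249 -0.10171667  0.2       ]
tcp [ 0.2091 -0.615   0.2297] D [0.4261 0.4445] F [-0.8 -0.9  0.6] q [72.  18.4 -4.  83.2  1.3 78.5 -3.3] t 0.15 
off [ 0.0403  0.4189 -0.3997] rv [ 0.1131 -0.0014  0.0002] axes [[-0.001, 0.947, 0.322], [0.001, 0.322, -0.947], [-1.0, -0.0, -0.001]]
tcp [ 0.2091 -0.615   0.2297] D [0.4261 0.4445] F [-0.8 -0.9  0.6] q [72.  18.4 -4.  83.2  1.3 78.5 -3.3] t 0.15 
off [ 0.0403  0.4189 -0.3997] rv [-3.0285e+00 -3.0000e-04 -2.2000e-03] axes [[-0.001, 0.947, 0.322], [0.001, 0.322, -0.947], [-1.0, -0.0, -0.001]]
```

>>> {"method": "drive_tool", "body": {"offset": [[0,0.04,-0.04],[0,0.084,-0.08],[0,0.126,-0.12],[0,0.168,-0.16],[0,0.21,-0.2],[0,0.252,-0.24],[0,0.293,-0.28],[0,0.335,-0.32],[0,0.377,-0.36],[0,0.419,-0.4]], "angular": [[0.02,0,0],[0.04,0,0],[0.06,0,0],[0.08,0,0],[0.1,0,0],[0.113,0,0],[0.113,0,0],[0.113,0,0],[0.113,0,0],[0.113,0,0]], "fingers": 1, "squeeze": 10}}

```text
time_s: 1.4
tool_pos: [0.4775, -0.0997, 0.2303]
tool_rot: [-178.7, 90.0, 103.6]
force: [1.1, -0.0, 0.9]
grip_width: 0.0014
```

Run:
```python
from h import *
plan(w(.055,0,.16),1)
d=grab('wrist','w1')
for p in [(.055,0,.14),(0,0,.086),(-.056,0,.034),(-.092,-.06,.025),(-.092,.06,.025)]: print(p,proj(d,w(*p)).round(0))
```

```text
tcp [ 0.4775 -0.0997  0.2303] D [ 0.0541 -0.0018] F [ 1.1 -0.   0.9] q [ 41.4  -0.2 -32.3 104.5  -0.2  75.8 -68.6] t 1.4 
off [ 0.0703 -0.0009  0.0019] rv [-0.0001 -0.0008  0.    ] axes [[-0.0, 0.977, 0.213], [0.001, 0.213, -0.977], [-1.0, -0.0, -0.001]]
(0.055, 0, 0.14) [325. 248.]
(0, 0, 0.086) [325. 165.]
(-0.056, 0, 0.034) [324. 101.]
(-0.092, -0.06, 0.025) [259.  61.]
(-0.092, 0.06, 0.025) [389.  61.]
```

View pics/w1.png

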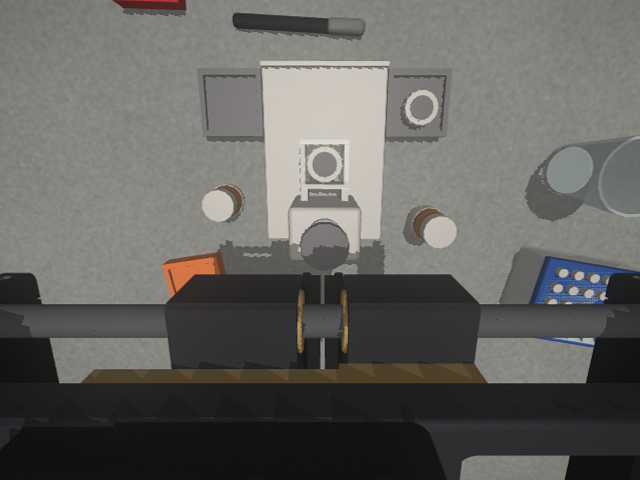

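The wrist view agrees with the predictions: button at (325,245) against (325,248) predicted, and the lip corners match. Now I press.

>>> {"method": "drive_tool", "body": {"offset": [[0.025,0,0.002],[0.05,-0.001,0.002],[0.07,-0.001,0.002],[0.08,-0.001,0.002],[0.087,-0.001,0.002],[0.094,-0.001,0.002],[0.1,-0.001,0.002],[0.106,-0.001,0.002],[0.11,-0.001,0.002],[0.11,-0.001,0.002]], "angular": [[0,0,0],[0,0,0],[0,0,0],[0,0,0],[0,0,0],[0,0,0],[0,0,0],[0,0,0],[0,0,0],[0,0,0]]}}

```text
time_s: 2.7
tool_pos: [0.4802, -0.0921, 0.1212]
tool_rot: [146.3, 89.7, 69.2]
force: [-4.8, 0.7, 5.8]
grip_width: 0.0005
```

Run:
```python
from h import *
plan(w(.055,0,.119),1)
d=grab('scene','s2');im=d['pixels'][:,:,::-1]
cv2.imwrite('pics/s2c.png',cv2.resize(im[175:345,200:380],None,fx=4,fy=3.5,interpolation=cv2.INTER_CUBIC))
```

```text
tcp [ 0.4802 -0.0921  0.1212] D [ 0.0498 -0.0087] F [-4.8  0.7  5.8] q [ 39.9   5.6 -33.2 112.3   3.1  63.  -71.7] t 2.7 
off [ 0.0022 -0.0053  0.0086] rv [ 0.0105 -0.0051 -0.0033] axes [[0.002, 0.975, 0.223], [0.006, 0.223, -0.975], [-1.0, 0.003, -0.005]]
```

View pics/s2c.png

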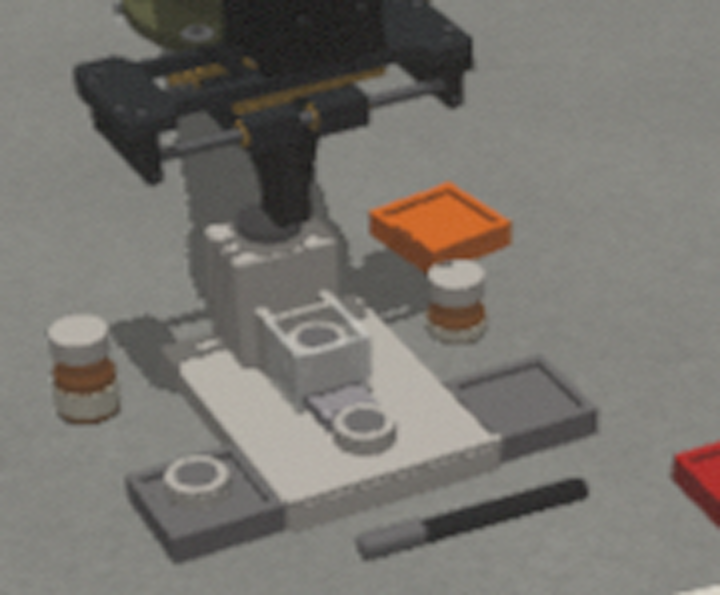

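The plunger is nearly at the stop and the cap is out on the deck, with the slide visible behind it. I press another 2 mm to be sure, then let it up slowly.

>>> {"method": "drive_tool", "body": {"offset": [[0.002,0,0],[0.003,0,0],[0.003,0,0]], "angular": [[0,0,0],[0,0,0],[0,0,0]]}}

```text
time_s: 3.12
tool_pos: [0.4803, -0.0921, 0.1203]
tool_rot: [146.2, 89.7, 69.1]
force: [-6.7, 1.4, 14.4]
grip_width: 0.0005
```

Run:
```python
from h import *
plan(w(.055,0,.119),1)
```

```text
tcp [ 0.4803 -0.0921  0.1203] D [ 0.0497 -0.0087] F [-6.7  1.4 14.4] q [ 39.9   5.7 -33.2 112.3   3.2  62.9 -71.8] t 3.125 
off [ 0.0013 -0.0054  0.0086] rv [ 0.0104 -0.0042 -0.0028] axes [[0.002, 0.975, 0.223], [0.005, 0.223, -0.975], [-1.0, 0.003, -0.004]]
```

Force has risen to 14 N, so the plunger is at its stop. Now I release it.

>>> {"method": "drive_tool", "body": {"offset": [[-0.006,0,0],[-0.012,0,0],[-0.018,0,0],[-0.024,0,0],[-0.032,0,0],[-0.045,0,0],[-0.06,0,0],[-0.075,0,0],[-0.075,0,0]], "angular": [[0,0,0],[0,0,0],[0,0,0],[0,0,0],[0,0,0],[0,0,0],[0,0,0],[0,0,0],[0,0,0]]}}

```text
time_s: 4.25
tool_pos: [0.4812, -0.0927, 0.197]
tool_rot: [113.9, 89.7, 36.8]
force: [0.4, -0.4, -0.5]
grip_width: 0.0005
```

Run:
```python
from h import *
plan(w(-.056,.046,.15),1)
for n in('scene','top','wrist'):
    d=grab(n,n+'3')
im=load('scene3')['pixels'][:,:,::-1]
a=cv2.resize(im[200:340,210:370],None,fx=4,fy=4,interpolation=cv2.INTER_CUBIC);cv2.imwrite('pics/s3c.png',a)
d=load('wrist3')
for p in [(0.055,0,.14),(-.056,0,.034),(-.092,-.06,.025),(-.092,.06,.025)]: print(p,proj(d,w(*p)).round(0))
```

```text
tcp [ 0.4812 -0.0927  0.197 ] D [ 0.0489 -0.0079] F [ 0.4 -0.4 -0.5] q [ 40.8   1.3 -32.9 107.    0.5  71.7 -69.4] t 4.25 
off [0.0475 0.1041 0.0551] rv [ 0.0102 -0.0025 -0.0055] axes [[0.005, 0.975, 0.223], [0.004, 0.223, -0.975], [-1.0, 0.006, -0.002]]
(0.055, 0, 0.14) [336. 270.]
(-0.056, 0, 0.034) [334. 102.]
(-0.092, -0.06, 0.025) [263.  56.]
(-0.092, 0.06, 0.025) [407.  58.]
```

View pics/s3c.png

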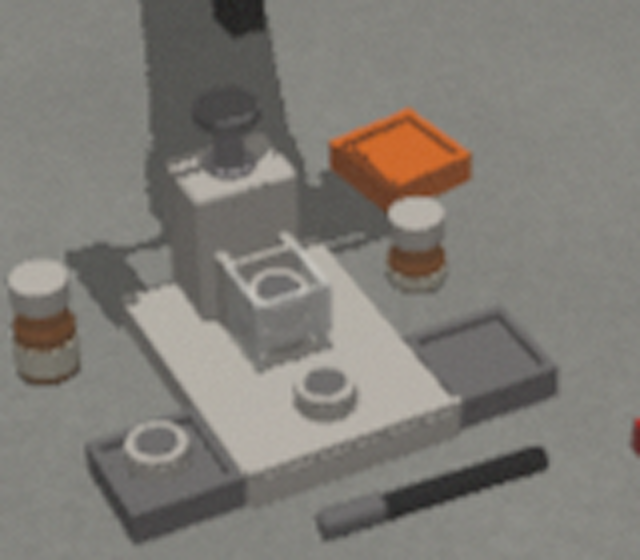

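View pics/wrist3.png

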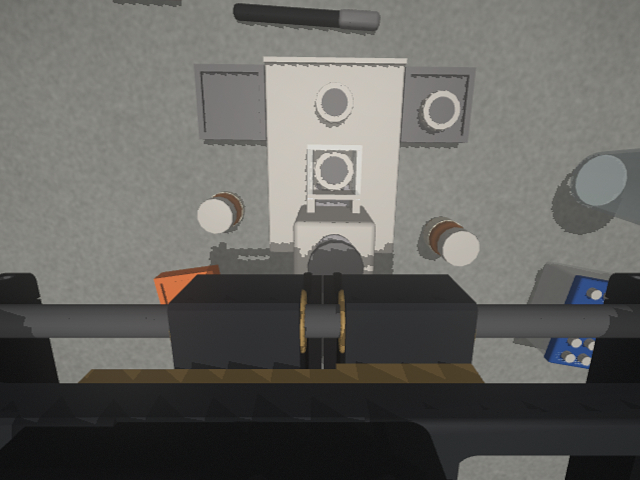

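View pics/top3.png

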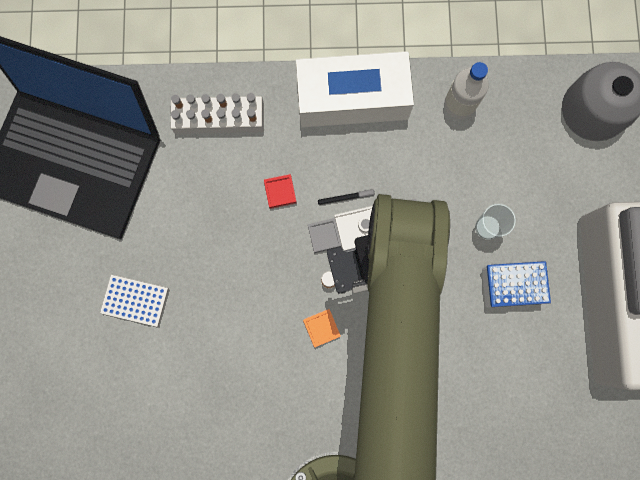

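The wrist view shows the cap at (334,104), which is x≈-0.056 and y≈0 in the dispenser's frame. The plunger is up, the next cap is in the magazine, and the trays are unchanged. Next I go beside the cap on the tray_b side.

>>> {"method": "drive_tool", "body": {"offset": [[0,0.035,0.018],[0,0.07,0.037],[0,0.104,0.055],[0.03,0.104,0.055],[0.06,0.104,0.055],[0.09,0.104,0.055],[0.12,0.104,0.055],[0.12,0.104,0.055]], "angular": [[0.01,0,-0.005],[0.01,0,-0.005],[0.01,0,-0.005],[0.01,0,-0.005],[0.01,0,-0.005],[0.01,0,-0.005],[0.01,0,-0.005],[0.01,0,-0.005]]}}

```text
time_s: 5.4
tool_pos: [0.5909, -0.1219, 0.0717]
tool_rot: [-131.1, 89.3, 151.2]
force: [0.5, -0.3, 0.1]
grip_width: 0.0005
```

Run:
```python
from h import *
plan(w(-.056,.046,.0315),1)
im=grab('scene','s4')['pixels'][:,:,::-1]
cv2.imwrite('pics/s4c.png',cv2.resize(im[200:340,210:370],None,fx=4,fy=4,interpolation=cv2.INTER_CUBIC))
grab('wrist','w4')
```

```text
tcp [ 0.5909 -0.1219  0.0717] D [-0.052  0.044] F [ 0.5 -0.3  0.1] q [ 35.   23.6 -31.5  98.6  13.4  62.2 -78.4] t 5.4 
off [0.0401 0.0043 0.0023] rv [ 0.0005 -0.0077  0.0089] axes [[-0.01, 0.977, 0.213], [0.006, 0.214, -0.977], [-1.0, -0.009, -0.008]]
```

View pics/s4c.png

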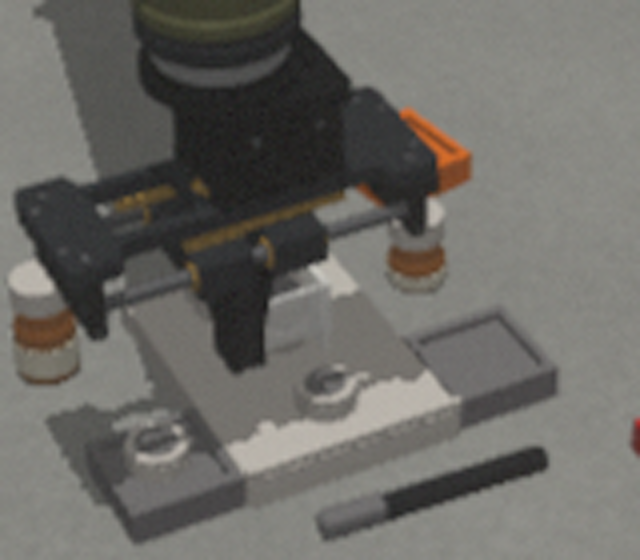

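View pics/w4.png

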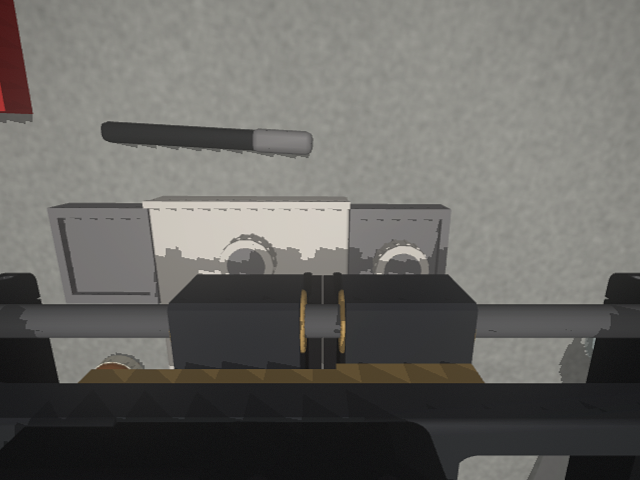

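>>> {"method": "drive_tool", "body": {"offset": [[0.01,0.003,0.001],[0.02,0.004,0.002],[0.03,0.004,0.002],[0.04,0.004,0.002],[0.04,0.004,0.002],[0.04,0.004,0.002]], "angular": [[0,-0.004,0.004],[0,-0.008,0.009],[0,-0.008,0.009],[0,-0.008,0.009],[0,-0.008,0.009],[0,-0.008,0.009]]}}

```text
time_s: 6.25
tool_pos: [0.5981, -0.1231, 0.0352]
tool_rot: [63.6, 89.6, -14.1]
force: [0.8, 0.4, 0.4]
grip_width: 0.0006
```

Run:
```python
from h import *
plan(w(-.056,-.05,.0315),1)
```

```text
tcp [ 0.5981 -0.1231  0.0352] D [-0.0588  0.0467] F [0.8 0.4 0.4] q [ 34.1  26.1 -30.6 100.   15.4  57.7 -79.9] t 6.25 
off [ 0.0034 -0.0028 -0.0967] rv [ 0.0004  0.0031 -0.0063] axes [[0.007, 0.977, 0.213], [-0.002, 0.213, -0.977], [-1.0, 0.006, 0.003]]
```

>>> {"method": "drive_tool", "body": {"offset": [[0.003,-0.002,0],[0.004,-0.003,-0.004],[0.004,-0.003,-0.01],[0.004,-0.003,-0.016],[0.004,-0.003,-0.022],[0.004,-0.003,-0.028],[0.004,-0.003,-0.034]], "angular": [[0,0.003,-0.006],[0,0.003,-0.006],[0,0.003,-0.006],[0,0.003,-0.006],[0,0.003,-0.006],[0,0.003,-0.006],[0,0.003,-0.006]]}}

```text
time_s: 7.12
tool_pos: [0.5879, -0.0902, 0.0312]
tool_rot: [56.1, 90.0, -21.6]
force: [0.2, 0.0, -0.0]
grip_width: 0.0004
```

Run:
```python
from h import *
plan(w(-.056,-.05,.0315),1)
im=grab('scene','s5')['pixels'][:,:,::-1]
cv2.imwrite('pics/s5c.png',cv2.resize(im[200:340,210:370],None,fx=4,fy=4,interpolation=cv2.INTER_CUBIC))
grab('wrist','w5')
```

```text
tcp [ 0.5879 -0.0902  0.0312] D [-0.0558  0.0123] F [ 0.2  0.  -0. ] q [ 32.1  25.1 -31.4 102.1  15.3  57.  -82.9] t 7.125 
off [-0.0003  0.0002 -0.0623] rv [ 0.0005  0.0003 -0.0004] axes [[0.0, 0.977, 0.214], [-0.0, 0.214, -0.977], [-1.0, 0.0, 0.0]]
```

View pics/s5c.png

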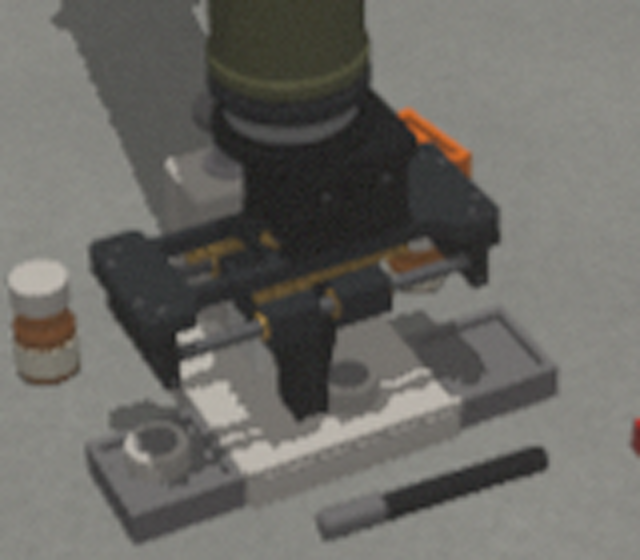

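View pics/w5.png

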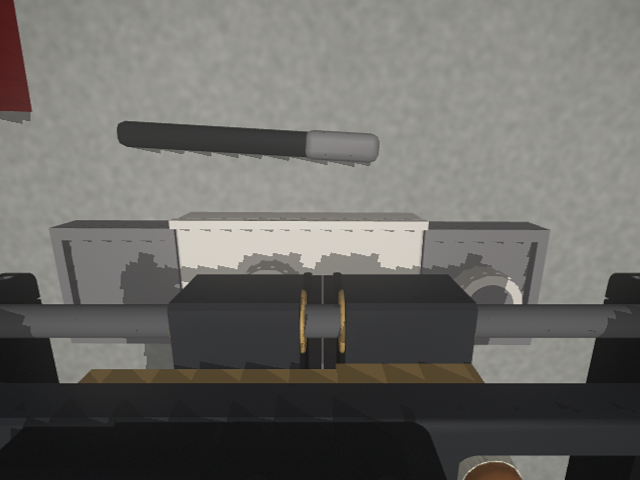

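Run:
```python
from h import *
d=load('s5')
print('cap',inD(onz(d,210+352/4,200+374/4,.034)))
d=load('scene3');print('cap before',inD(onz(d,210+325/4,200+385/4,.034)), 'old',inD(onz(d,210+157/4,200+442/4,.0285)))
print(proj(load('s5'),w(-.0558,.0123,.0235)), [210+305/4,200+410/4])
```

```text
cap (np.float64(-0.0583243963754728), np.float64(-0.01555638398608855))
cap before (np.float64(-0.059628285709680484), np.float64(0.0005119377678432039)) old (np.float64(-0.05351845770606883), np.float64(0.09100344560214728))
[285.40031452 300.9050547 ] [286.25, 302.5]
```

Finger and cap are in contact and well lined up: cap y = -0.016, tool y = +0.012. I keep pushing.

>>> {"method": "drive_tool", "body": {"offset": [[0,0,-0.006],[0,0,-0.012],[0,0,-0.018],[0,0,-0.024],[0,0,-0.03],[0,0,-0.036],[0,0,-0.042],[0,0,-0.046],[0,0,-0.05]], "angular": [[0,0,0],[0,0,0],[0,0,0],[0,0,0],[0,0,0],[0,0,0],[0,0,0],[0,0,0],[0,0,0]]}}

```text
time_s: 8.35
tool_pos: [0.5771, -0.0404, 0.0312]
tool_rot: [110.8, 90.0, 33.2]
force: [0.7, 0.4, -0.7]
grip_width: 0.0004
```

Run:
```python
from h import *
plan(w(-.056,-.061,.0315),1)
im=grab('scene','s6')['pixels'][:,:,::-1]
cv2.imwrite('pics/s6c.png',cv2.resize(im[200:340,210:370],None,fx=4,fy=4,interpolation=cv2.INTER_CUBIC))
```

```text
tcp [ 0.5771 -0.0404  0.0312] D [-0.0559 -0.0386] F [ 0.7  0.4 -0.7] q [ 28.9  23.5 -32.7 104.4  15.   56.3 -87.6] t 8.35 
off [-0.0003  0.0002 -0.0224] rv [ 0.0016 -0.0002 -0.0004] axes [[0.0, 0.977, 0.215], [0.0, 0.215, -0.977], [-1.0, 0.0, -0.0]]
```

View pics/s6c.png

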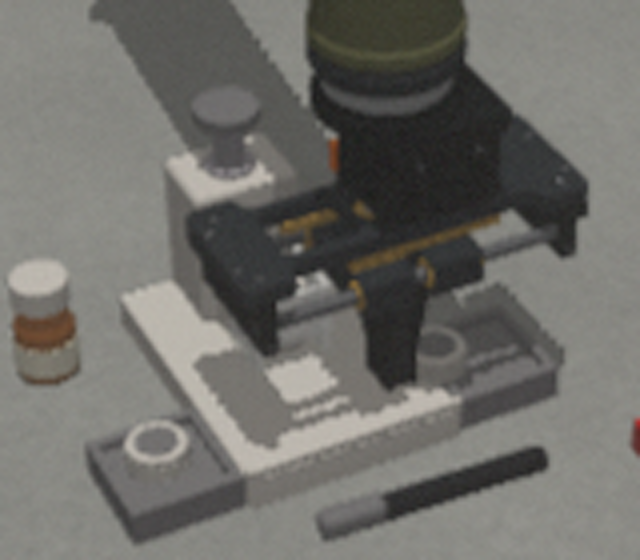

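The cap is at the recess edge, crop pixel (437,345). I push the last 22 mm.

>>> {"method": "drive_tool", "body": {"offset": [[0,0,-0.005],[0,0,-0.01],[0,0,-0.014],[0,0,-0.018],[0,0,-0.022],[0,0,-0.022],[0,0,-0.022]], "angular": [[0,0,0],[0,0,0],[0,0,0],[0,0,0],[0,0,0],[0,0,0],[0,0,0]]}}

```text
time_s: 9.28
tool_pos: [0.5722, -0.0183, 0.0312]
tool_rot: [142.4, 90.0, 64.9]
force: [0.2, -0.1, -0.1]
grip_width: 0.0003
```

Run:
```python
from h import *
plan(w(-.056,-.05,.0315),1)
im=grab('scene','s7')['pixels'][:,:,::-1]
cv2.imwrite('pics/s7c.png',cv2.resize(im[200:340,210:370],None,fx=4,fy=4,interpolation=cv2.INTER_CUBIC))
```

```text
tcp [ 0.5722 -0.0183  0.0312] D [-0.0559 -0.0612] F [ 0.2 -0.1 -0.1] q [ 27.4  23.  -33.3 105.3  14.9  56.1 -89.8] t 9.275 
off [-0.0003  0.0001  0.0112] rv [ 0.0021 -0.0005 -0.0004] axes [[0.0, 0.977, 0.215], [0.001, 0.215, -0.977], [-1.0, 0.0, -0.001]]
```

View pics/s7c.png

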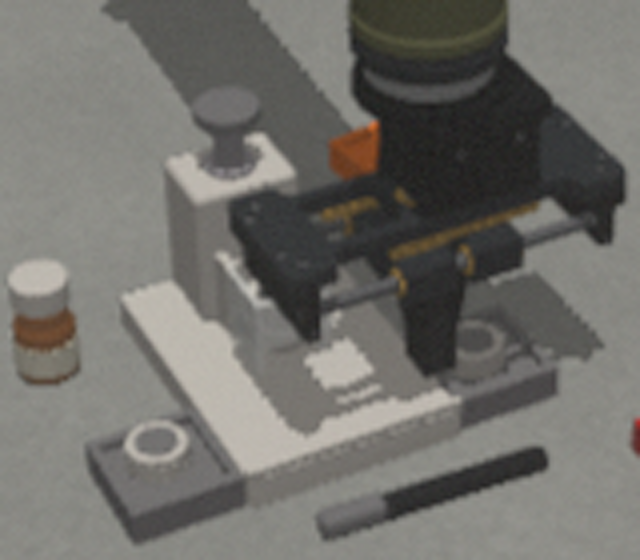

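Looks dropped. I back off 8 mm, lift straight up, and check.

>>> {"method": "drive_tool", "body": {"offset": [[0,0,0.008],[-0.02,0,0.012],[-0.06,0,0.012],[-0.11,0,0.012],[-0.16,0,0.012],[-0.16,-0.05,0.012],[-0.16,-0.1,0.012],[-0.16,-0.1,0.012]], "angular": [[0,0,0],[0,0,0],[0,0,0],[0,0,0],[0,0,0],[0,0,0],[0,0,0],[0,0,0]]}}

```text
time_s: 10.32
tool_pos: [0.4745, -0.0534, 0.1923]
tool_rot: [-10.2, 89.8, -88.0]
force: [0.8, 0.5, -0.3]
grip_width: 0.0005
```

Run:
```python
from h import *
plan(w(-.056,-.05,.0315),1)
im=grab('scene','s8')['pixels'][:,:,::-1]
cv2.imwrite('pics/s8c.png',cv2.resize(im[200:340,210:370],None,fx=4,fy=4,interpolation=cv2.INTER_CUBIC))
d=grab('wrist','w8')
for z in(.0145,.0285):print(z,proj(d,w(-.056,-.09,z)).round(0),proj(load('s8'),w(-.056,-.09,z)))
```

```text
tcp [ 0.4745 -0.0534  0.1923] D [ 0.0471 -0.0477] F [ 0.8  0.5 -0.3] q [ 3.840e+01 -1.000e-01 -3.500e+01  1.087e+02  1.000e-01  7.130e+01
 -7.430e+01] t 10.325 
off [ 0.1607  0.1032 -0.0028] rv [-0.0011  0.0029  0.0005] axes [[0.0, 0.977, 0.212], [-0.003, 0.212, -0.977], [-1.0, -0.001, 0.003]]
0.0145 [274. 110.] [329.06683988 289.33577527]
0.0285 [272. 108.] [329.11851838 284.17426685]
```

View pics/s8c.png

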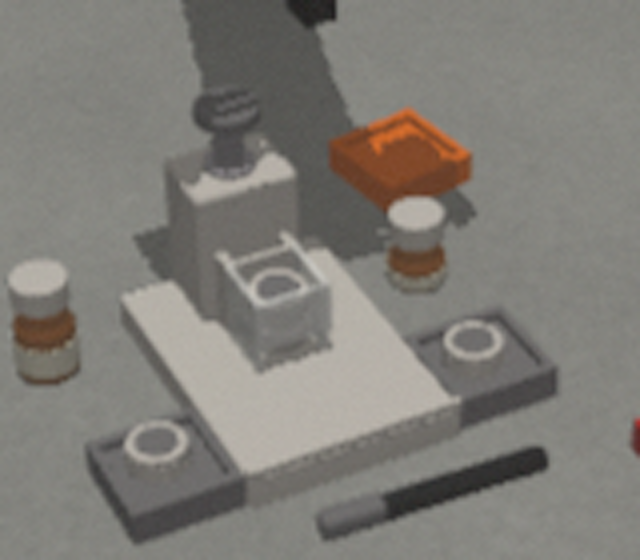

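View pics/w8.png

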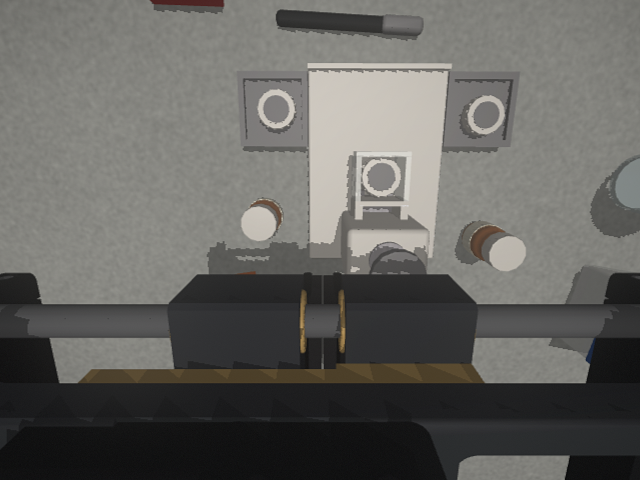

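The wrist view shows the cap flat in the recess at (276,109), against (272,108) for the tray centre, so about 3 mm off. The scene view agrees. The plunger is up, the next cap is in the magazine, the old cap is unmoved, and the tool is clear.

```bash
python3 -c "
from cell import sign_off
print(sign_off())"
```

```text
the job is handed in; nothing more can be done
None
```

I pressed the plunger once, all the way to its stop, and let it come back up. One cap came out onto the deck. I then pushed it sideways with the closed fingertips until it dropped into the empty left tray, and handed the job in at about 10.5 s.

**Last checks (wrist and scene views):**
- **Ejected cap:** it looks flat in the recess, about 3 mm from the tray's centre (17 mm allowed).
- **Dispenser:** the plunger is up and the next cap is still in the magazine.
- **Other things:** the old cap, vials and marker show no visible movement. I did not measure the well plate, beaker or tip box at the end; the tool never went near them.
- **Robot:** the tool is clear of everything, with no contact force.

**One disagreement:** during the press the tool sat about 8 mm off the button's centre sideways, for a reason I did not find. It stayed on the button, and the force rose to 14 N at the bottom, which fits the hard stop.

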